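# Move the push-fit stop end to the other air pipe

### The arm

A 6-joint arm with a two-finger parallel gripper is mounted at the origin on the work surface. World frame = base frame: x ahead of the robot, y to its left, z up, the work surface at z = 0. Lengths are in mm, angles in rad, forces in N, time in s.
With the tool pointing down it reaches from about 350 to 1000 mm from the base axis. Payload 7.1 kg.
Tool frame: the origin (TCP) lies midway between the tips of the shut fingers; the grasp point (between the pads) lies 19 mm behind it (robot.pinch_z is the x of the grasp point in the tool frame, in mm); x points along the fingers, y is the direction in which the jaws open and shut, and the axes are right-handed (so a half turn about x gives the same grasp; the last joint's range is limited). The gripper opens to 85 mm and grips with 20 to 120 N. Pads are 22 mm wide; open, the fingers measure 114 mm over their backs; the gripper's body (76 mm by 85 mm) begins 54 mm behind the grasp point. The pads swing forward as they close: fully open they stand 13 mm farther back than shut.
Start: joints at [1.11, 0.423, 1.63, -0, 1.089, -0.019], TCP at [267.197, 564.987, 231.319] pointing down, gripper open.
Joint ranges: [-3, 3], [-0.9, 2.11], [0.09, 2.58], [-1.31, 4.45], [0.11, 2.69], [-2.54, 2.54]. Speed limits (rad/s): [2.39, 2.39, 3.01, 3.14, 3.14, 3.14].

### API

Orientations are given as [roll, pitch, yaw] about the fixed x, y, z axes, in that order (R = Rz(yaw) Ry(pitch) Rx(roll)).
In Python, from workcell import robot, eyes gives the robot as it stands.
- The arm moves only by the tool carry_out, never from a script. Its arguments are lists of equal length, an entry for each row: "claw": the finger opening in cm, from 0 to 8.54; "travel": the shift along the tool's x, y, z in cm, a list of three; "yaw": the turn about the tool's x in degrees. A call has 1 to 10 rows; each row shifts and turns the commanded pose from where the row before left it, along the tool's axes as they then stand; what a row does not reach is not made up. A row lasts 1/12 s, in which the tool goes at most 41.7 mm and 7.16 degrees, less where a joint would pass 70% of its speed; a pose out of reach is approached as far as the arm can. A call with a gripper value outside its range is refused whole. The fingers move at their own pace and stop on an object; "squeeze" is the grip in N (left out, the last holds). Time passes only in rows, so rows that do not move let the fingers close. It gives the time, the measured TCP pose, the force and the opening at its end, in the units of the state.
- robot.get_obs(): the state, without advancing time (a new reading comes with each control period).
- eyes.camera(name): name is "scene" or "side" or "wrist"; returns the picture (420x560x3 uint8, red, green, blue); there is no depth.
- eyes.camera_params(name): a dict with "vfov" (degrees; the focal length in pixels is half the picture's height over the tangent of half this angle, whatever the lens; pixels are square), "cx", "cy" (the principal point, pixels), "position" and "orientation" of the camera in the world. Camera axes: x right, y up, looking along -z (the intrinsics and any distortion apply to the point x, -y, -z); pixel columns grow to the right and rows downward; lengths in mm; the calibration is good to about 2 mm. A picture is of the moment at which its call begins: read the wrist's pose just before it. camera_params takes no time and is no camera call; for the wrist camera it gives the pose at the moment of the call.
- robot.finish_job(): hands the job in, once; it reports no verdict.
The state is a dict: "t": time; "qpos": joint angles; "qd": joint speeds; "tau": joint torques, N m; "tool_pos": TCP position; "ee_rot": TCP orientation; "contact_force": force on the tool from outside, world axes, zero at the start; "torque": the same for the moment, N m; "gripper_width": finger opening in mm.
Only numpy, scipy, OpenCV 4.12 (cv2) and the standard library are available. Lean on these libraries where they do the work, as an engineer would, in place of code of your own. Each camera call takes 0.05 s, during which the arm holds its last target. There are 200 camera calls.

### The job

One of the two bench air pipes is closed by a push-fit stop end; the pipe on the other post is bare. Take the stop end off (press its release ring in against its body and keep it pressed while you draw the stop end straight off), carry it over without dropping it, and push it fully home on the bare pipe, with its ring let go and sprung back out so that it is locked. Do it gently: never wrench at the fitting while it is locked or ram it, and leave the other things on the bench where they are.

Things in the scene. Friction and masses are not known exactly. Their poses are not given: they have to be found in the camera images.
- cap_center (a point): The push-fit stop end, a loose black round fitting of about 150 g: body of diameter 44 and length 44 mm, level. This point: on its axis at mid-body. x axis: from the grey release ring (open end) to the flat closed end at x = +22 mm, the way it is drawn off. Overall 56 mm long, 51 with the ring in. The pipe goes in 36 mm, its end meeting a stop at x = +14 mm; 1.4 mm play, so it hangs 0.7 mm low
- ring_face (a point): Centre of the outer face (towards the post) of the stop end's grey release ring, a flat flange of diameter 48 mm, 6 mm thick, around the pipe; at x = -34 mm from the fitting's centre when out, -29 mm when in. Axes as the fitting. Its top stands 24 mm above the axis, the pipe's only 8 mm: fingers from above can press the flange over the pipe, squeezing ring and closed end together
- ring (a joint): Ring: 0 = out, 0.005 m = fully in; spring 6 N to start, 15 N at the end. Teeth it moves lock in the pipe's groove and let go only beyond 0.0042 m; keep it in for the first 25 mm. Pushed on by the closed end alone (5 to 20 N) the teeth ride along the pipe and snap in within 1.5 mm of the stop; only then is the ring out at 0. On letting go, the spring can shove the fitting some mm back off
- outlet_a_face (a point): Outlet with the stop end on at the start: a fixed grey post 60 x 56 mm, 125 mm high, on a dark foot 12 mm high, with a level aluminium pipe of diameter 16 mm, 100 mm above the bench. This point: where the pipe's axis leaves the front face. The pipe points along this frame's -x, roughly to the robot, and ends 100 mm from here; the stop end's centre is about 86 mm from here when home
- outlet_b_face (a point): The other outlet, the same post with a bare pipe at the same height. This point: where the pipe's axis leaves the front face; the pipe points along this frame's -x. How far it sticks out is not known, 92 to 108 mm from here, so the stop must be felt (fitting's centre then 14 mm short of the pipe's end). The pipe's end is chamfered 3 mm, 5 mm long; groove 22 to 30 mm behind the end
- bone: A fossil bone on a fixed wooden cradle, 100 x 240 mm and 65 mm high, between the robot and the outlets; origin at the centre of its underside.
- jar: Bystander: clear jar with white lid, diameter 60, height 85 mm; origin at the centre of its underside.
- jar_yellow: Bystander: clear jar with yellow lid, diameter 70, height 100 mm; origin at the centre of its underside.
- jar_small: Bystander: small clear jar with white lid, diameter 48, height 60 mm; origin at the centre of its underside.
- tub: Bystander: white plastic tub with lid, diameter 110, height 130 mm; origin at the centre of its underside.
- shards: Bystander: low white tray of bone fragments, 140 x 100 x 25 mm; origin at the centre of its underside.
- pick: Bystander: a steel dental pick 160 mm long, lying on the bench; origin at mid-length on the bench.
- brush: Bystander: a wooden brush lying on the bench; origin at its underside.
Not all that is in view belongs to the job. What is shaped like the part that bears cap_center but blue is not meant.

How it is judged:
By the outcome, as a careful person would: the job done as asked, in the order asked, and still so for the second after the job is handed in, with the robot touching nothing.
It also fails if it takes over 64 s, if anything falls off the work surface, if the arm or the gripper's body presses on something with over 40 N, if the wrist force passes 120 N, or if a joint passes its speed limit or range.

## Working session

There is one attempt and no reset: what is moved stays moved. The work goes in short steps, Python scripts to look and compute and a tool call to move; the robot and the scene stay as the last step left them, time stands still between calls to the robot, and variables do not carry over. Pictures are saved under pics/ and viewed, about 8 in all and at most 12, crops included, and the job is handed in when it is done.

Besides the shell and the picture viewer there is one more tool, called after ">>>" as name(argument=value, ...), one argument or row to a line, values as JSON. carry_out: Moves the arm, as the interface text tells. Its arguments: {"type":"object","properties":{"claw":{"type":"array"},"travel":{"type":"array"},"yaw":{"type":"array"},"squeeze":{"type":"number"}},"required":["claw","travel","yaw"]}

```bash
mkdir -p pics; ls; python3 - <<'E'
from workcell import robot, eyes
import cv2
for n in ["scene","side","wrist"]:
    p=eyes.camera_params(n); print(n,p)
    cv2.imwrite(f"pics/{n}0.png",eyes.camera(n)[:,:,::-1])
print(robot.get_obs(), robot.pinch_z)
E
```

```text
pics
scene {'vfov': 47.2648885968867, 'cx': 276.5800642751418, 'cy': 215.90770377980832, 'position': array([1400.52401268,  529.78312548, 1162.97805416]), 'orientation': array([ 0.71194852, -0.0045735 ,  2.11234405])}
side {'vfov': 48.058801893052504, 'cx': 273.242939940214, 'cy': 203.5448286814429, 'position': array([ 239.71754515, -720.04327708,  961.12356905]), 'orientation': array([ 0.76263183, -0.01822453, -0.41100748])}
wrist {'vfov': 70.68447410366414, 'cx': 280.34842790458737, 'cy': 213.37012340464238, 'position': array([202.63915378, 596.38183551, 372.64673792]), 'orientation': array([-2.87298514e-01,  6.65535769e-04,  1.12950409e+00])}
{'t': 0.15, 'qpos': array([ 1.10997995e+00,  4.23672058e-01,  1.63051926e+00,  3.44868501e-05,
        1.08860483e+00, -1.89911349e-02]), 'qd': array([-1.02474118e-03, -1.88471007e-03, -2.11569836e-03,  6.05355642e-05,
       -1.07444473e-03, -2.93417264e-03]), 'tau': array([ 1.27529293e-04, -5.57770228e+01, -2.82015234e+01, -7.70046938e-06,
        4.82335614e-03, -2.66546141e-05]), 'tool_pos': array([267.01503926, 564.61304973, 230.71815626]), 'ee_rot': array([-1.61515423,  1.56959244, -2.05699549]), 'contact_force': array([-0.63145922,  0.67922402, -0.25640433]), 'torque': array([ 0.00151256,  0.03831378, -0.01221038]), 'gripper_width': 85.29542399259995} -18.700000000000003
```

View pics/scene0.png

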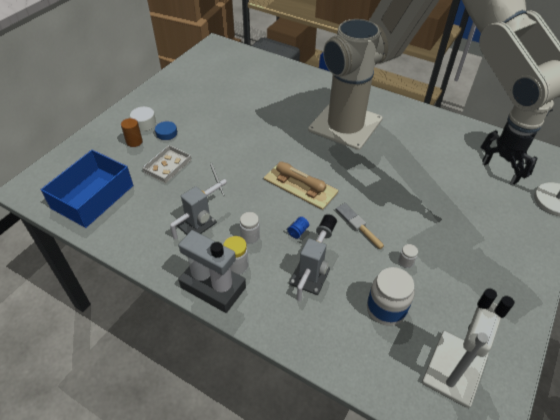

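View pics/side0.png

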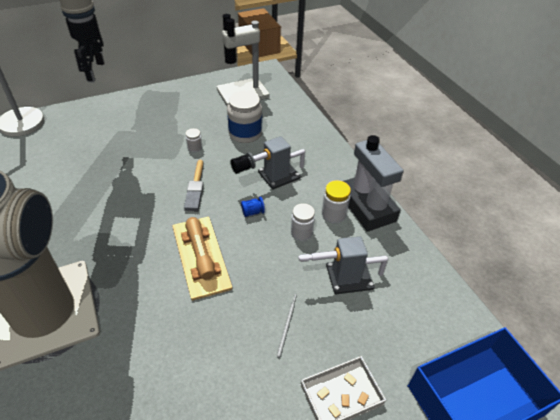

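The scene picture shows the black stop end at (328,224) on post A (312,255), and bare post B at (196,205) with its pipe end near (224,184). In the side picture the cap is at (240,163), and B's pipe end is near (304,257). I'll enlarge these areas in one composite.

```bash
python3 - <<'E'
import cv2,numpy as np
s=cv2.imread("pics/scene0.png");d=cv2.imread("pics/side0.png")
def c(im,x,y,w=100,h=75): return cv2.resize(im[y:y+h,x:x+w],(400,300),interpolation=cv2.INTER_CUBIC)
cv2.imwrite("pics/comp.png",np.vstack([np.hstack([c(s,275,210),c(s,155,170)]),np.hstack([c(d,222,128),c(d,295,225)])]))
E
```

```text
(no output)
```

View pics/comp.png

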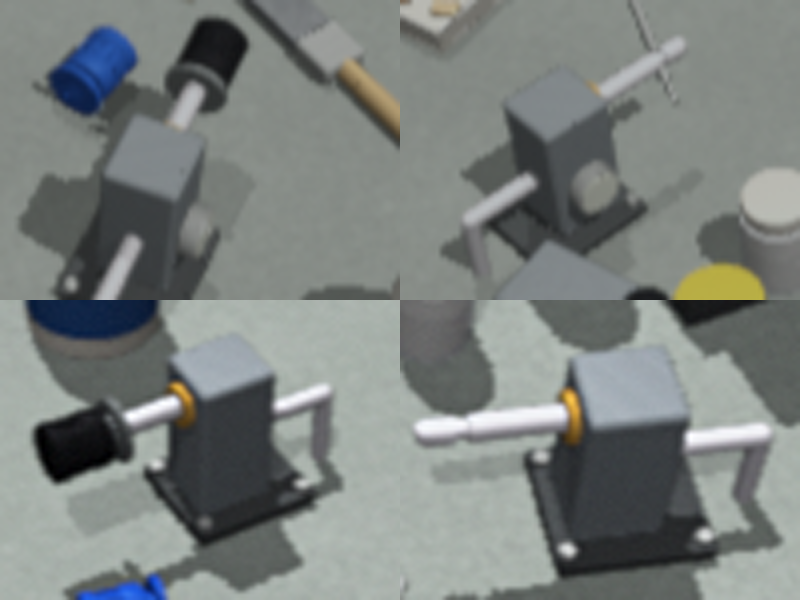

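The composite gives the post-top corners, the pipe tip and the cap in both views. I'll intersect the corner rays with z=125 and triangulate the rest.

```bash
cat > h.py <<'E'
import numpy as np, cv2
from scipy.spatial.transform import Rotation as R
from workcell import robot, eyes
def ray(P,u,v):
    f=210/np.tan(np.radians(P['vfov'])/2)
    d=np.array([(u-P['cx'])/f,-(v-P['cy'])/f,-1.])
    return np.array(P['position']),R.from_euler('xyz',P['orientation']).apply(d)
def onz(P,u,v,z):
    o,d=ray(P,u,v); return o+d*(z-o[2])/d[2]
def tri(rs):
    A=sum(np.eye(3)-np.outer(d,d)/(d@d) for o,d in rs); b=sum((np.eye(3)-np.outer(d,d)/(d@d))@o for o,d in rs)
    return np.linalg.solve(A,b)
def proj(P,X):
    f=210/np.tan(np.radians(P['vfov'])/2)
    c=R.from_euler('xyz',P['orientation']).inv().apply(np.array(X)-P['position'])
    return np.c_[P['cx']+f*c[...,0]/-c[...,2],P['cy']-f*c[...,1]/-c[...,2]]
E
python3 - <<'E'
from h import *
np.set_printoptions(precision=1,suppress=True)
S,D=eyes.camera_params("scene"),eyes.camera_params("side")
def go(nm,so,do,prs,pts):
    c=[]
    for (a,b) in prs:
        u=(so[0]+a[0]/4,so[1]+a[1]/4);v=(do[0]+b[0]/4,do[1]+b[1]/4)
        p,q=onz(S,*u,125),onz(D,*v,125); t=tri([ray(S,*u),ray(D,*v)]); print(nm,p[:2],q[:2],t); c.append((p[:2]+q[:2])/2)
    fl,fh,bh,bl=c   # front low y, front high y, back high, back low
    ax=(bl+bh-fl-fh); ax/=np.linalg.norm(ax)
    print(' front mid',(fl+fh)/2,'centre',np.mean(c,0),'yaw deg',np.degrees(np.arctan2(ax[1],ax[0])),np.degrees(np.arctan2(*(fl-fh+bl-bh)*[1,-1])),'widths',np.linalg.norm(fh-fl),np.linalg.norm(bh-bl),np.linalg.norm(bh-fh),np.linalg.norm(bl-fl))
    for (a,b) in pts:
        u=(so[0]+a[0]/4,so[1]+a[1]/4);v=(do[0]+b[0]/4,do[1]+b[1]/4)
        print('  pt',tri([ray(S,*u),ray(D,*v)]))
go('A',(275,210),(222,128),[((140,114),(195,98)),((205,137),(168,55)),((170,199),(235,35)),((105,177),(273,75))],[((210,60),(80,143)),((197,85),(117,130))])
go('B',(155,170),(295,225),[((157,65),(183,125)),((205,93),(170,50)),((150,137),(265,45)),((103,103),(288,112))],[((282,47),(18,132)),((200,90),(172,118))])
o=robot.get_obs();print(R.from_euler('xyz',o['ee_rot']).as_matrix())
E
```

```text
A [653.1 192.9] [643.9 186.2] [647.5 191.6 118.9]
A [647.7 240.1] [644.8 236.1] [646.  239.3 122.4]
A [705.8 243.9] [697.5 238.8] [701.1 243.3 119.9]
A [712.3 198.3] [703.8 188.3] [707.7 196.  117.9]
 front mid [647.4 213.8] centre [676.1 215.6] yaw deg 3.481963967069953 5.131535756041911 widths 48.64553286510838 48.49671964308585 55.49610590655525 59.66128624101777
  pt [564.5 203.1  97.5]
  pt [591.9 205.7  98.8]
B [ 658.1 -200.9] [ 646.9 -200. ] [ 651.9 -200.8  121.2]
B [ 662.8 -152.6] [ 666.5 -149.7] [ 664.9 -151.2  127.6]
B [ 719.2 -160.5] [ 719.2 -167.7] [ 719.1 -164.   122.1]
B [ 710.2 -211. ] [ 705.8 -214.9] [ 707.8 -213.1  121.8]
 front mid [ 658.6 -175.8] centre [ 686.1 -182.2] yaw deg -12.997315076833662 -13.371013578408782 widths 50.75819379636894 50.12885151754132 56.06222542396667 56.893236441450476
  pt [ 571.1 -149.8   96.1]
  pt [ 650.6 -175.6  102.9]
[[-0.   0.4  0.9]
 [-0.   0.9 -0.4]
 [-1.  -0.  -0. ]]
```

```bash
cat >> h.py <<'E'
def go(x,y,z,yaw):
    "print shift in present tool axes (cm) and turn about tool x (deg) so that tool y points at world heading yaw (deg)"
    o=robot.get_obs(); M=R.from_euler('xyz',o['ee_rot']).as_matrix()
    h=np.degrees(np.arctan2(M[1,1],M[0,1]))
    print('tcp',o['tool_pos'].round(1),'head',round(h,2),'tilt',M[2].round(4),'shift cm',(M.T@(np.array([x,y,z])-o['tool_pos'])/10).round(2),'turn',round(h-yaw,2))
E
python3 -c "
from h import *
go(568,204,200,6)"
```

```text
tcp [267.  564.6 230.7] head 64.68 tilt [-1.0e+00 -1.2e-03 -1.0e-04] shift cm [  3.09 -19.72  42.63] turn 58.68
```

>>> carry_out(
  claw=[8.5,8.5,8.5,8.5,8.5,8.5,8.5,8.5,8.5,8.5],
  travel=[
    [0,-1.4,3.1],
    [0,-1.4,3.1],
    [0,-1.4,3.1],
    [0,-1.4,3.1],
    [0,-1.4,3.1],
    [0,-1.4,3.1],
    [0,-1.4,3.1],
    [0,-1.4,3.1],
    [0,-1.4,3.1],
    [0,-1.4,3.1],
  ],
  yaw=[0,0,0,0,0,0,0,0,0,0],
)

```text
t: 0.98
tool_pos: [488.3, 304.4, 231.2]
ee_rot: [-2.201, 1.57, -2.642]
contact_force: [0.7, 0.9, -0.3]
gripper_width: 85.4
```

>>> carry_out(
  claw=[8.5,8.5,8.5,8.5,8.5,8.5,8.5,8.5,8.5,8.5],
  travel=[
    [0.6,-1.4,3.1],
    [0.8,-1.4,3.0],
    [0.8,-1.4,3.0],
    [0.8,-1.4,2.5],
    [0,0,0],
    [0,0,0],
    [0,0,0],
    [0,0,0],
    [0,0,0],
    [0,0,0],
  ],
  yaw=[0,0,0,0,6.5,6.5,6.5,6.5,6.5,6.5],
)

```text
t: 1.82
tool_pos: [568.3, 205.5, 201.0]
ee_rot: [-1.73, 1.57, -2.858]
contact_force: [0.5, -0.3, 0.6]
gripper_width: 85.2
```

>>> carry_out(
  claw=[8.5,8.5,8.5,8.5,8.5,8.5],
  travel=[
    [0,0,0],
    [0,0,0],
    [0,0,0],
    [0,0,0],
    [0,0,0],
    [0,0,0],
  ],
  yaw=[6.5,6.5,6.5,0,0,0],
)

```text
t: 2.32
tool_pos: [568.4, 205.6, 201.2]
ee_rot: [-1.287, 1.57, -2.746]
contact_force: [0.2, 0.2, 0.6]
gripper_width: 85.0
```

```bash
cat >> h.py <<'E'
def wr(name):
    P=eyes.camera_params('wrist'); im=eyes.camera('wrist'); cv2.imwrite(f'pics/{name}.png',im[:,:,::-1])
    np.save(f'pics/{name}.npy',P,allow_pickle=True); return P
E
python3 -c "
from h import *
go(568,204,200,6); wr('w1'); print(robot.get_obs()['t'])"
```

```text
tcp [568.4 205.6 201.2] head 6.37 tilt [-1.e+00 -3.e-04  1.e-04] shift cm [ 0.12 -0.06  0.16] turn 0.37
2.3667
```

View pics/w1.png

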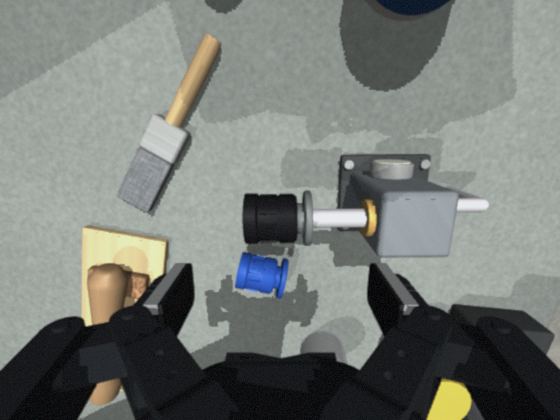

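The wrist view shows the cap body at about (245–297, 194–243), the ring flange at about col 303–313, the pipe at row about 218, and post A at (415,210). The fingers straddle it correctly along the axis. I'll get the edges from the pixels.

```bash
python3 - <<'E'
from h import *
np.set_printoptions(linewidth=220,suppress=True,precision=1)
g=cv2.cvtColor(cv2.imread('pics/w1.png'),cv2.COLOR_BGR2GRAY).astype(int)
P=np.load('pics/w1.npy',allow_pickle=True).item()
print('r218 c238',g[218,238:252]);print('r218 c294',g[218,294:322])
for c in (252,285,308): print('col',c,'r186',g[186:200,c],'r236',g[236:252,c])
for c in (320,335,350,360): print('pipe',c,'r204',g[204:234,c])
print(P)
E
```

```text
r218 c238 [178 176 171 158 108  60  45  52  49  50  53  49  53  53]
r218 c294 [ 42  38  49  94 138 152 157 165 163 147  87  67 105 148 161 165 165 156 160 211 233 234 235 234 235 234 234 234]
col 252 r186 [167 168 166 166 170 169 155 103  39  20  21  15  17  25] r236 [27 24 24 20 20 23 17 45 76 81 81 81 80 76 79 80]
col 285 r186 [147 156 164 170 171 170 159 122  57  14  25  22  23  23] r236 [ 28  24  25  20  14  21  40  73  99 107  99 107 132 136 132 133]
col 308 r186 [149 158 175 164 126  82  76  86  92  96 103 107 113 115] r236 [115 113 109 105 102  99  91  83  82 109 158 168 167 168 168 166]
pipe 320 r204 [169 170 173 173 164 150 176 196 217 228 234 235 234 236 234 235 234 233 226 216 201 187 160 151 164 155 118 105 105 105]
pipe 335 r204 [169 169 166 159 148 154 177 198 220 228 233 234 236 235 234 234 234 232 227 214 202 183 154 115 102 103 100 104  98 102]
pipe 350 r204 [ 55  55  51  56  95 148 179 201 218 229 234 235 234 234 235 234 234 230 225 215 199 183 149  90  55  52  62  88 102 104]
pipe 360 r204 [ 47  52  49  57  95 149 181 203 220 228 234 233 234 234 234 234 234 232 224 212 200 181 146  87  59  57  54  59  67  82]
{'vfov': 70.68447410366414, 'cx': 280.34842790458737, 'cy': 213.37012340464238, 'position': array([561.1, 278.1, 343.2]), 'orientation': array([-0.3, -0. ,  0.1])}
```

```bash
cat >> h.py <<'E'
def axis_pt(P,u,v1,v2,z,r):
    "axis point (height z) of level cylinder radius r whose silhouette rows at column u are v1,v2"
    o,a=ray(P,u,v1); _,b=ray(P,u,v2); a/=np.linalg.norm(a); b/=np.linalg.norm(b)
    d=a+b; return o+d*(z-o[2])/d[2]
E
python3 - <<'E'
from h import *
np.set_printoptions(suppress=True,precision=2)
P=np.load('pics/w1.npy',allow_pickle=True).item()
a=axis_pt(P,252,193.1,242.8,99.3,22); b=axis_pt(P,285,193.3,242.8,99.3,22); r=axis_pt(P,308,190,244.8,99.3,24)
p=[axis_pt(P,c,208.3,226.4,100,8) for c in(335,350)]+[axis_pt(P,360,208.3,226.3,100,8)]
print(a,b,r,*p)
print('yaw',np.degrees(np.arctan2((p[2]-a)[1],(p[2]-a)[0])))
for u,z in((242,121.3),(297,121.3),(304.5,123.3),(312.6,123.3)): print(u,onz(P,u,218,z))
# size check
d=[ray(P,268,v)[1] for v in (193.2,242.8)]
print('subtended',np.degrees(np.arccos(d[0]@d[1]/np.linalg.norm(d[0])/np.linalg.norm(d[1]))),'expect',2*np.degrees(np.arcsin(22/np.linalg.norm((a+b)/2-P['position']))))
E
```

```text
[545.35 199.84  99.3 ] [573.65 202.92  99.3 ] [593.28 205.72  99.3 ] [616.26 208.53 100.  ] [629.07 209.97 100.  ] [637.61 210.97 100.  ]
yaw 6.875773969631352
242 [538.98 205.96 121.3 ]
297 [581.87 210.76 121.3 ]
304.5 [587.48 212.02 123.3 ]
312.6 [593.74 212.72 123.3 ]
subtended 9.563760019509226 expect 9.872504985629638
```

```bash
python3 -c "
from h import *
go(564.4,202.1,106,6.9)"
```

```text
tcp [568.4 205.6 201.2] head 6.34 tilt [-1.e+00 -2.e-04  1.e-04] shift cm [ 9.52 -0.44  0.31] turn -0.56
```

>>> carry_out(
  claw=[8.5,8.5,8.5,8.5,8.5,8.5,8.5,8.5,8.5,8.5],
  travel=[
    [0,-0.44,0.31],
    [1.5,0,0],
    [2,0,0],
    [2,0,0],
    [1.5,0,0],
    [1.0,0,0],
    [0.8,0,0],
    [0.7,0,0],
    [0,0,0],
    [0,0,0],
  ],
  yaw=[-0.56,0,0,0,0,0,0,0,0,0],
)

```text
t: 3.2
tool_pos: [564.6, 202.1, 106.5]
ee_rot: [1.783, 1.571, 0.33]
contact_force: [0.3, -0.6, 0.2]
gripper_width: 84.9
```

>>> carry_out(
  claw=[7.5,6.8,6.4,6.2,6.0,6.0,6.0],
  travel=[
    [0,0,0],
    [0,0,0],
    [0,0,0],
    [0,0,0],
    [0,0,0],
    [0,0,0],
    [0,0,0],
  ],
  yaw=[0,0,0,0,0,0,0],
  squeeze=30,
)

```text
t: 3.78
tool_pos: [564.5, 202.1, 106.4]
ee_rot: [1.894, 1.571, 0.441]
contact_force: [0.0, -0.1, -0.7]
gripper_width: 59.7
```

```bash
python3 -c "
from h import *
go(564.4,202.1,106,6.9); wr('w2')
im=cv2.imread('pics/w2.png'); cv2.imwrite('pics/w2c.png',cv2.resize(im[150:420,130:430],None,fx=2,fy=2))"
```

```text
tcp [564.5 202.1 106.4] head 6.75 tilt [-1.e+00  1.e-04 -0.e+00] shift cm [ 0.04 -0.01  0.  ] turn -0.15
```

View pics/w2c.png

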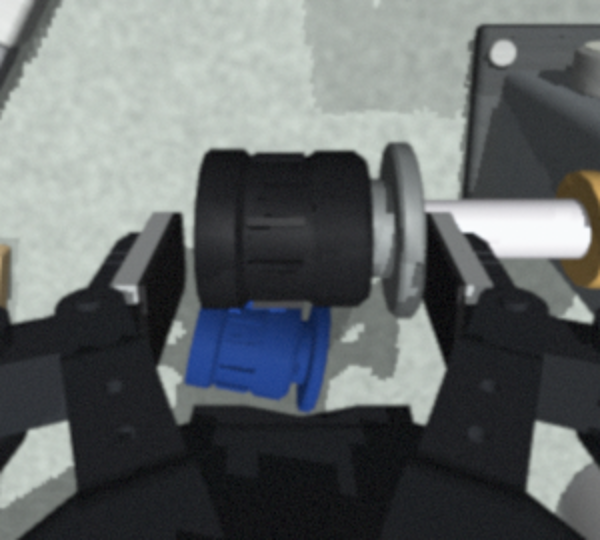

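The crop shows the ring-side pad touching the ring face at (425,230), with about 3.5 mm of gap at the closed end (182 against 196). That centring is as planned, and both tips are above the pipe. Next I squeeze.

>>> carry_out(
  claw=[5.7,5.4,5.2,5.0,4.9,4.9,4.9,4.9],
  travel=[
    [0,0,0],
    [0,0,0],
    [0,0,0],
    [0,0,0],
    [0,0,0],
    [0,0,0],
    [0,0,0],
    [0,0,0],
  ],
  yaw=[0,0,0,0,0,0,0,0],
  squeeze=45,
)

```text
t: 4.5
tool_pos: [563.3, 202.1, 107.7]
ee_rot: [-1.547, 1.569, -3.0]
contact_force: [-9.0, -2.2, 16.5]
gripper_width: 49.7
```

>>> carry_out(
  claw=[4.9,4.9,4.9,4.9],
  travel=[
    [-0.07,-0.04,0],
    [-0.06,-0.04,0],
    [0,0,0],
    [0,0,0],
  ],
  yaw=[0,0,0,0],
)

```text
t: 4.83
tool_pos: [563.2, 202.0, 108.0]
ee_rot: [-1.577, 1.57, -3.03]
contact_force: [-5.2, 0.2, 8.5]
gripper_width: 49.6
```

```bash
python3 -c "
from h import *
go(520,197,108,6.8); o=robot.get_obs(); print(o['contact_force'],o['torque'],o['gripper_width'],o['ee_rot'])
wr('w3')
im=cv2.imread('pics/w3.png'); cv2.imwrite('pics/w3c.png',cv2.resize(im[150:420,130:430],None,fx=2,fy=2))"
```

```text
tcp [563.2 202.  108. ] head 6.75 tilt [-1.e+00 -9.e-04 -0.e+00] shift cm [ 0.   -4.35 -0.01] turn -0.05
[-5.23240037  0.18384429  8.53658188] [-0.06360096  0.59214778 -0.01365552] 49.621270227141075 [-1.57714381  1.56989172 -3.03021654]
```

View pics/w3c.png

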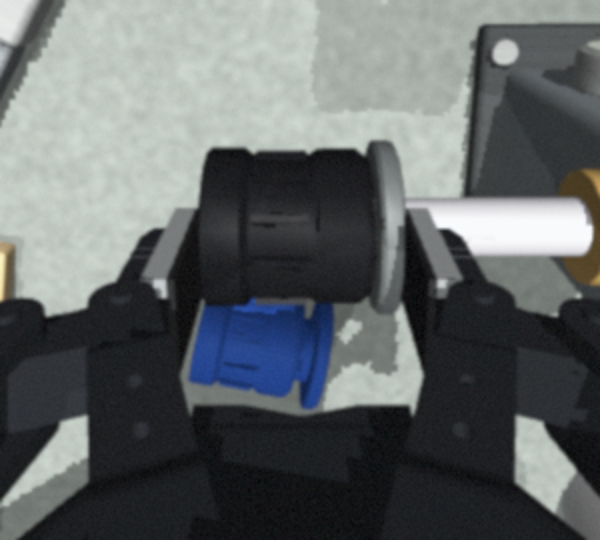

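The ring is fully in: no neck is visible at (370,230), and both pads are seated. I'll relieve the residual force, then draw.

>>> carry_out(
  claw=[4.9,4.9,4.9,4.9],
  travel=[
    [-0.06,-0.04,0],
    [-0.06,-0.04,0],
    [0,0,0],
    [0,0,0],
  ],
  yaw=[0,0,0,0],
)

```text
t: 5.22
tool_pos: [562.7, 201.8, 108.4]
ee_rot: [-1.326, 1.57, -2.779]
contact_force: [-1.0, 0.0, -1.0]
gripper_width: 49.8
```

>>> carry_out(
  claw=[4.9,4.9,4.9,4.9,4.9],
  travel=[
    [0,-0.1,0],
    [0,-0.1,0],
    [0,-0.2,0],
    [0,-0.2,0],
    [0,0,0],
  ],
  yaw=[0,0,0,0,0],
)

```text
t: 5.63
tool_pos: [556.2, 201.1, 108.6]
ee_rot: [-1.393, 1.57, -2.846]
contact_force: [-0.6, 0.1, -1.8]
gripper_width: 49.8
```

Moving freely, unlocked. I continue off the pipe.

>>> carry_out(
  claw=[4.9,4.9,4.9,4.9,4.9,4.9,4.9,4.9,4.9,4.9],
  travel=[
    [0,-0.3,0],
    [0,-0.4,0],
    [0,-0.5,0],
    [0,-0.5,0],
    [0,-0.5,0],
    [0,-0.5,0],
    [0,-0.5,0],
    [0,-0.5,0],
    [0,-0.5,0],
    [0,0,0],
  ],
  yaw=[0,0,0,0,0,0,0,0,0,0],
)

```text
t: 6.47
tool_pos: [513.9, 196.1, 108.7]
ee_rot: [-1.373, 1.57, -2.826]
contact_force: [0.1, 0.4, -2.3]
gripper_width: 49.3
```

```bash
python3 -c "
from h import *
go(490,-129,109,-14.5); o=robot.get_obs(); print(o['contact_force'],o['gripper_width'],o['qpos'])"
```

```text
tcp [513.9 196.1 108.7] head 6.76 tilt [-1.0e+00 -1.3e-03  3.0e-04] shift cm [-1.0e-02 -6.2e+00  3.2e+01] turn 21.26
[ 0.13969676  0.38639391 -2.30027937] 49.30228631756486 [3.42821747e-01 4.89732882e-01 1.87323183e+00 4.96138747e-05
 7.79903448e-01 2.24825125e-01]
```

```bash
python3 -c "
from h import *
go(513,-135,170,-13)"
```

```text
tcp [513.9 196.1 108.7] head 6.76 tilt [-1.0e+00 -1.3e-03  3.0e-04] shift cm [-6.12 -3.99 32.87] turn 19.76
```

>>> carry_out(
  claw=[4.9,4.9,4.9,4.9,4.9,4.9],
  travel=[
    [-0.6,0,0],
    [-1.2,0,0],
    [-1.5,0,0],
    [-1.5,0,0],
    [-1.0,0,0],
    [-0.3,0,0],
  ],
  yaw=[0,0,0,0,0,0],
)

```text
t: 6.97
tool_pos: [516.8, 196.8, 172.5]
ee_rot: [1.788, 1.567, 0.334]
contact_force: [-0.1, 0.4, -2.5]
gripper_width: 49.8
```

>>> carry_out(
  claw=[4.9,4.9,4.9,4.9,4.9,4.9,4.9,4.9,4.9,4.9],
  travel=[
    [0,-0.1,0.8],
    [0,-0.2,1.5],
    [0,-0.3,2.2],
    [0,-0.3,2.5],
    [0,-0.3,2.5],
    [0,-0.3,2.5],
    [0,-0.3,2.5],
    [0,-0.3,2.5],
    [0,-0.3,2.5],
    [0,-0.3,2.5],
  ],
  yaw=[0,0,0,0,0,0,0,0,0,0],
)

```text
t: 7.8
tool_pos: [513.3, -27.0, 169.1]
ee_rot: [-1.669, 1.569, -3.122]
contact_force: [0.9, 0.6, -1.4]
gripper_width: 49.8
```

>>> carry_out(
  claw=[4.9,4.9,4.9,4.9,4.9,4.9,4.9,4.9,4.9,4.9],
  travel=[
    [0,-0.3,2.5],
    [0,-0.3,2.5],
    [0,-0.3,2.5],
    [0,-0.2,1.7],
    [0,0,1.0],
    [0,0,0.5],
    [0,0,0],
    [0,0,0],
    [0,0,0],
    [0,0,0],
  ],
  yaw=[0,0,0,0,0,3,5,5,4.5,2.2],
)

```text
t: 8.63
tool_pos: [515.3, -132.8, 169.2]
ee_rot: [-1.665, 1.569, 2.817]
contact_force: [0.1, 1.2, -2.5]
gripper_width: 50.0
```

>>> carry_out(
  claw=[4.9,4.9],
  travel=[
    [0,0,0],
    [0,0,0],
  ],
  yaw=[0,0],
)

```text
t: 8.8
tool_pos: [515.5, -132.7, 169.4]
ee_rot: [-1.68, 1.57, 2.808]
contact_force: [0.6, -0.5, -1.6]
gripper_width: 49.7
```

```bash
python3 -c "
from h import *
go(513,-135,170,-13); wr('w4');o=robot.get_obs(); print(o['contact_force'],o['gripper_width'])"
```

```text
tcp [ 515.5 -132.7  169.4] head -12.86 tilt [-1.e+00 -9.e-04 -1.e-04] shift cm [-0.06 -0.19  0.28] turn 0.14
[-1.69128003  0.27315724 -2.0631014 ] 49.622894353280344
```

View pics/w4.png

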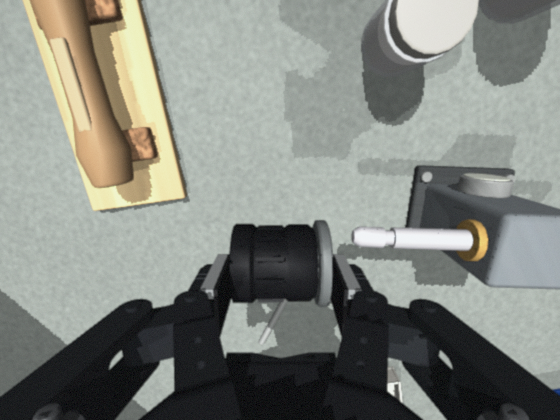

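The cap is held level at about (232–332, 222–305). B's pipe runs level in the image from its tip at (353,236) to the collar at (470,240), and its groove is near col 392. I'll get the pipe edges.

```bash
cat >> h.py <<'E'
def edges(g,c,r0,r1):
    "subpixel rows of strongest rise and fall of the bright pipe in column c (mean of 3 columns)"
    p=g[r0:r1,c-1:c+2].mean(1); m=int(p.argmax()); t=(p.max()+0)*0.66
    i=m
    while p[i]>t: i-=1
    j=m
    while p[j]>t: j+=1
    return r0+i+(t-p[i])/(p[i+1]-p[i]), r0+j-(t-p[j])/(p[j-1]-p[j])
E
python3 - <<'E'
from h import *
np.set_printoptions(linewidth=220,suppress=True,precision=2)
g=cv2.cvtColor(cv2.imread('pics/w4.png'),cv2.COLOR_BGR2GRAY).astype(float)
P=np.load('pics/w4.npy',allow_pickle=True).item()
print(g[236,345:370]); print(g[222:256,430])
pts=[]
for c in (370,378,400,415,430,445,460):
    e=edges(g,c,222,256); a=axis_pt(P,c,*e,100,8); pts.append(a); print(c,np.array(e),a)
p=np.array(pts); f=np.polyfit(p[:,0],p[:,1],1); print('yaw',np.degrees(np.arctan(f[0])),np.polyval(f,[515,545,571,600]))
print('tip',onz(P,353,237,100),onz(P,352,237,105))
E
```

```text
[185. 188. 190. 189. 188. 174. 135.  98. 110. 178. 236. 244. 243. 242. 243. 243. 244. 243. 243. 243. 242. 244. 243. 244. 243.]
[ 61.  59.  60.  57.  59.  66. 101. 158. 185. 206. 222. 232. 238. 242. 242. 244. 244. 243. 242. 243. 242. 240. 234. 227. 219. 206. 174. 133. 114. 111. 115. 115. 114. 116.]
370 [221.75 246.18] [ 581.18 -153.37  100.  ]
378 [227.55 246.6 ] [ 586.77 -157.24  100.  ]
400 [221.71 247.4 ] [ 603.34 -158.9   100.  ]
415 [228.7  248.03] [ 614.16 -164.55  100.  ]
430 [229.16 248.34] [ 625.29 -167.41  100.  ]
445 [229.79 248.81] [ 636.42 -170.4   100.  ]
460 [230.19 249.22] [ 647.56 -173.28  100.  ]
yaw -16.315455243803555 [-134.75 -143.53 -151.14 -159.63]
tip [ 568.2  -152.97  100.  ] [ 566.63 -150.65  105.  ]
```

```bash
python3 -c "
from h import *
go(524.5,-141,108.9,-14.7)"
```

```text
tcp [ 515.6 -132.8  169.5] head -12.86 tilt [-1.e+00 -7.e-04 -1.e-04] shift cm [6.06 1.06 0.61] turn 1.84
```

>>> carry_out(
  claw=[4.9,4.9,4.9,4.9,4.9,4.9,4.9,4.9,4.9],
  travel=[
    [0,0.5,0.3],
    [0,0.56,0.31],
    [0.8,0,0],
    [1.4,0,0],
    [1.4,0,0],
    [1.2,0,0],
    [0.9,0,0],
    [0.36,0,0],
    [0,0,0],
  ],
  yaw=[0,0,0.9,0.94,0,0,0,0,0],
)

```text
t: 9.6
tool_pos: [524.3, -141.1, 108.1]
ee_rot: [-1.593, 1.569, 2.862]
contact_force: [-0.2, 0.4, -2.6]
gripper_width: 49.7
```

```bash
python3 - <<'E'
from h import *
np.set_printoptions(linewidth=220,suppress=True,precision=2)
go(524.5,-141,108.9,-14.7); P=wr('w5')
im=cv2.imread('pics/w5.png'); cv2.imwrite('pics/w5c.png',cv2.resize(im[170:370,180:480],None,fx=2.66,fy=2.66))
g=cv2.cvtColor(im,cv2.COLOR_BGR2GRAY).astype(float)
for c in (250,270,290,325): print('cap',c,g[205:330,c].astype(int))
E
```

```text
tcp [ 524.3 -141.1  108.1] head -14.8 tilt [-1. -0. -0.] shift cm [-0.08  0.02 -0.02] turn -0.1
cap 250 [183 182 179 182 183 182 184 184 183 183 178 178 177 181 181 180 179 168 130  62  20  13  22  20  18  19  23  18  20  21  24  21  23  21  25  20  24  25  25  23  26  27  21  24  28  29  24  22  20  25  24  23  28  22
  26  27  30  28  28  27  28  27  26  25  28  28  31  28  33  32  25  28  22  26  25  29  31  27  28  30  24  26  24  27  26  21  29  21  29  26  23  31  21  23  26  24  18  47  88 111 112 112 111 113 111 112 111 110
 108 116 113 115 119 116 113 115 118 117 117 114 112 110 109 108 105]
cap 270 [169 165 167 172 175 180 184 183 182 184 183 185 186 184 182 180 179 182 182 164  91  28  26  24  27  24  19  25  18  20  19  32  27  23  26  24  17  11  20  22  33  25  32  31  34  33  38  39  44  45  44  41  52  61
  61  60  52  63  61  62  62  61  62  57  55  50  51  47  52  46  40  38  30  23  30  34  33  34  34  28  32  30  30  32  33  27  30  26  24  34  30  29  24  36  56  69  75  96 106 110 112 115 115 108 109 111 110 113
 114 116 114 116 113 113 110 112 111 111 110 109 1
[... 343 characters left out ...]
35  37  31  31  33  31  31  26  29  28  29  29  29  28  20  21  21  25  71 114 109 104 110 117 122 127 129 131 125 118
 121 115 111 106 107 107 106 108 111 113 114 111 114 112 111 111 109]
cap 325 [185 187 180 181 177 174 175 179 177 180 186 185 183 183 177 145 110  79  78  82  86  93  96  97 100 102 106 105 108 112 113 117 116 120 122 121 124 125 128 129 134 140 146 145 150 152 156 160 159 166 167 170 173 170
 173 172 173 169 170 168 167 164 162 161 162 159 158 157 155 153 154 152 148 148 148 148 146 146 142 139 141 139 138 137 137 137 135 131 132 127 126 126 119 121 116 116 113 110 104 101  91  93 102 111 108 109 111 111
 111 109 109 107 107 108 107 104 108 109 109 115 113 114 108 108 111]
```

View pics/w5c.png

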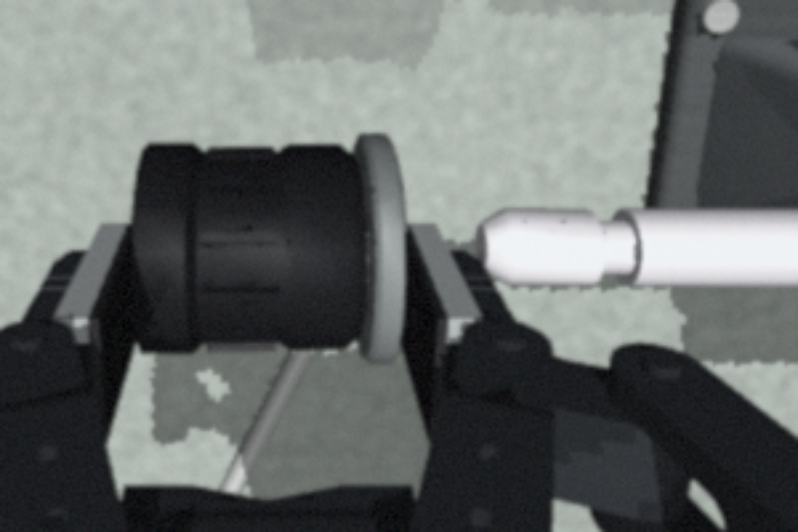

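The cap and pipe look coaxial in the crop: cap centre row about 248 in the crop, pipe about 247, and the gap from ring to tip about 27 mm. I'll check the lateral offset numerically.

```bash
python3 - <<'E'
from h import *
np.set_printoptions(linewidth=220,suppress=True,precision=2)
P=np.load('pics/w5.npy',allow_pickle=True).item(); g=cv2.cvtColor(cv2.imread('pics/w5.png'),cv2.COLOR_BGR2GRAY).astype(float)
a=np.radians(-14.8); n=np.array([-np.sin(a),np.cos(a),0]); d=np.array([np.cos(a),np.sin(a),0])
T=robot.get_obs()['tool_pos']
for c,e in ((250,(223.5,302.4)),(290,(224,301)),(325,(220.8,306))):
    p=axis_pt(P,c,*e,99.3,22); print('cap',c,p,'lat',(p-T)@n,'along',(p-T)@d)
for c in (435,445,455,465,475):
    q=g[240:290,c]; print(q.astype(int)) if c==455 else 0
    i=int(np.argmax(np.diff(q[:20])));
    e=edges(g,c,240,290); p=axis_pt(P,c,*e,100,8); print('pipe',c,np.array(e),p,'lat',(p-T)@n,'along',(p-T)@d)
print('tip along',(onz(P,360.5,262.5,100)-T)@d)
E
```

```text
cap 250 [ 508.42 -136.69   99.3 ] lat 0.22093028859571465 along -16.947117766491015
cap 290 [ 530.06 -142.12   99.3 ] lat 0.5004579879142121 along 5.369228439609784
cap 325 [ 548.84 -147.51   99.3 ] lat 0.08019971435539294 along 24.900698304035156
pipe 435 [249.91 276.33] [ 607.81 -163.04  100.  ] lat 0.12486115973647217 along 85.87699400301405
pipe 445 [249.92 276.35] [ 613.17 -164.46  100.  ] lat 0.12310612310279578 along 91.42689490919196
[ 60  60  58  55  57  54  56  62  96 136 162 178 189 202 216 223 230 233 237 241 241 241 241 241 241 242 242 240 241 240 238 233 227 222 215 201 174 138 114 107 109 110 111 106 107 107 109 109 109 108]
pipe 455 [249.93 276.42] [ 618.53 -165.9   100.  ] lat 0.10277324892678513 along 96.9794383782128
pipe 465 [249.93 276.44] [ 623.9  -167.32  100.  ] lat 0.10232667864229142 along 102.52836745396226
pipe 475 [249.96 276.48] [ 629.26 -168.75  100.  ] lat 0.08869892382820427 along 108.0792643105325
tip along 44.49536721363386
```

Lateral agreement is 0.1–0.2 mm, the yaw matches, and the expected travel to the stop is about 62 mm. I raise 0.7 mm and start inserting.

>>> carry_out(
  claw=[4.9,4.9,4.9,4.9,4.9,4.9,4.9,4.9],
  travel=[
    [-0.07,0,0],
    [0,0.4,0],
    [0,0.6,0],
    [0,0.5,0],
    [0,0.3,0],
    [0,0.2,0],
    [0,0.2,0],
    [0,0.2,0],
  ],
  yaw=[0,0,0,0,0,0,0,0],
)

```text
t: 10.32
tool_pos: [548.1, -147.4, 109.9]
ee_rot: [-1.549, 1.571, 2.905]
contact_force: [-0.3, 0.9, -2.8]
gripper_width: 49.7
```

>>> carry_out(
  claw=[4.9,4.9,4.9,4.9,4.9],
  travel=[
    [0,0.2,0],
    [0,0.2,0],
    [0,0.2,0],
    [0,0.2,0],
    [0,0,0],
  ],
  yaw=[0,0,0,0,0],
)

```text
t: 10.73
tool_pos: [556.2, -149.5, 109.9]
ee_rot: [1.592, 1.57, -0.237]
contact_force: [0.1, -0.7, -2.5]
gripper_width: 49.6
```

>>> carry_out(
  claw=[4.9,4.9,4.9,4.9,4.9,4.9,4.9,4.9],
  travel=[
    [0.05,0.2,0],
    [0,0.3,0],
    [0,0.3,0],
    [0,0.3,0],
    [0,0.3,0],
    [0,0.3,0],
    [0,0.2,0],
    [0,0,0],
  ],
  yaw=[0,0,0,0,0,0,0,0],
)

```text
t: 11.4
tool_pos: [574.7, -154.4, 109.5]
ee_rot: [1.592, 1.57, -0.237]
contact_force: [0.4, -0.6, -2.2]
gripper_width: 49.8
```

>>> carry_out(
  claw=[4.9,4.9,4.9,4.9,4.9,4.9,4.9,4.9],
  travel=[
    [0,0.1,0],
    [0,0.1,0],
    [0,0.1,0],
    [0,0.1,0],
    [0,0.1,0],
    [0,0.1,0],
    [0,0.1,0],
    [0,0,0],
  ],
  yaw=[0,0,0,0,0,0,0,0],
)

```text
t: 12.07
tool_pos: [581.1, -156.1, 109.4]
ee_rot: [1.637, 1.571, -0.192]
contact_force: [-0.9, -1.0, -1.7]
gripper_width: 49.7
```

>>> carry_out(
  claw=[4.9,4.9,4.9,4.9],
  travel=[
    [0,0.06,0],
    [0,0.06,0],
    [0,0.06,0],
    [0,0,0],
  ],
  yaw=[0,0,0,0],
)

```text
t: 12.4
tool_pos: [582.8, -156.6, 109.4]
ee_rot: [1.746, 1.571, -0.083]
contact_force: [0.7, -0.4, -2.5]
gripper_width: 49.6
```

>>> carry_out(
  claw=[4.9,4.9,4.9,4.9],
  travel=[
    [0,0.07,0],
    [0,0.07,0],
    [0,0.06,0],
    [0,0,0],
  ],
  yaw=[0,0,0,0],
)

```text
t: 12.73
tool_pos: [584.4, -157.0, 109.4]
ee_rot: [-1.558, 1.57, 2.896]
contact_force: [0.6, 0.5, -1.3]
gripper_width: 49.6
```

>>> carry_out(
  claw=[4.9,4.9,4.9,4.9],
  travel=[
    [0,0.05,0],
    [0,0.05,0],
    [0,0.05,0],
    [0,0,0],
  ],
  yaw=[0,0,0,0],
)

```text
t: 13.07
tool_pos: [584.6, -157.0, 109.2]
ee_rot: [-1.577, 1.567, 2.877]
contact_force: [-5.5, 0.9, 2.4]
gripper_width: 49.7
```

Stop felt at a travel of about 62.4 mm. I let the ring out while the closed-end pad follows the cap: the opening rate is twice the advance.

>>> carry_out(
  claw=[5.05,5.2,5.35,5.5,5.5],
  travel=[
    [0,0.05,0],
    [0,0.075,0],
    [0,0.075,0],
    [0,0.075,0],
    [0,0,0],
  ],
  yaw=[0,0,0,0,0],
)

```text
t: 13.48
tool_pos: [586.7, -157.5, 108.3]
ee_rot: [-1.587, 1.566, 2.867]
contact_force: [-6.2, 0.1, -3.7]
gripper_width: 54.8
```

>>> carry_out(
  claw=[5.65,5.8,5.95,6.1,6.25,6.4,6.4],
  travel=[
    [0,0.075,0],
    [0,0.075,0],
    [0,0.075,0],
    [0,0.075,0],
    [0,0.075,0],
    [0,0.075,0],
    [0,0,0],
  ],
  yaw=[0,0,0,0,0,0,0],
)

```text
t: 14.07
tool_pos: [591.8, -158.9, 108.8]
ee_rot: [-1.585, 1.568, 2.87]
contact_force: [-6.8, 1.8, -2.2]
gripper_width: 64.1
```

```bash
python3 - <<'E'
from h import *
go(592,-159,109,-14.8); P=wr('w6')
o=robot.get_obs(); print(o['contact_force'],o['gripper_width'],o['t'])
im=cv2.imread('pics/w6.png'); cv2.imwrite('pics/w6c.png',cv2.resize(im[170:370,180:480],None,fx=2.66,fy=2.66))
E
```

```text
tcp [ 591.8 -158.9  108.8] head -14.79 tilt [-1.     -0.0032 -0.    ] shift cm [-0.02  0.03  0.  ] turn 0.01
[-6.47949359  2.05709052 -2.04431673] 64.05615718710102 14.1167
```

View pics/w6c.png

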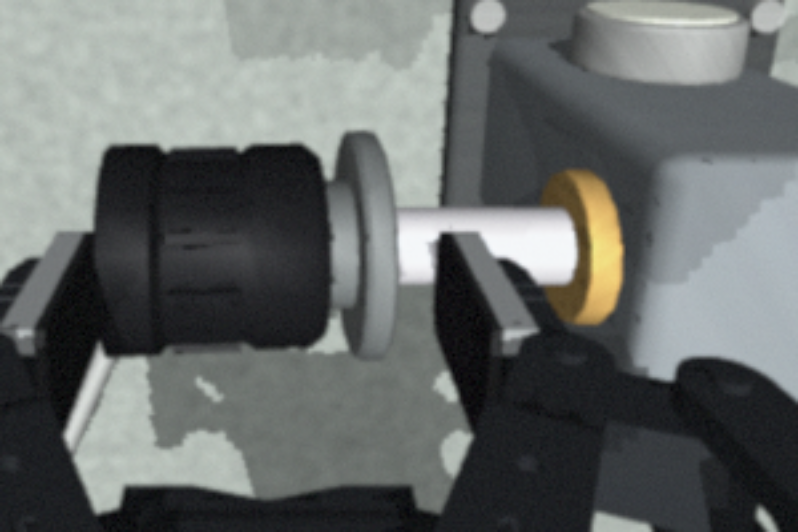

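The ring is out, with the neck visible at (342,240) in the crop. The closed-end pad is on the cap and the ring-side pad is clear. I add a firmer push by the closed end alone to make sure the teeth have snapped.

>>> carry_out(
  claw=[6.4,6.4,6.4,6.4,6.4,6.4],
  travel=[
    [0,0.03,0],
    [0,0.03,0],
    [0,0.03,0],
    [0,0.03,0],
    [0,0,0],
    [0,0,0],
  ],
  yaw=[0,0,0,0,0,0],
)

```text
t: 14.62
tool_pos: [591.8, -158.9, 108.7]
ee_rot: [-1.585, 1.565, 2.869]
contact_force: [-10.4, 3.0, 0.3]
gripper_width: 63.8
```

>>> carry_out(
  claw=[6.4,6.4,6.4,6.4,6.4],
  travel=[
    [0,0.04,0],
    [0,0.04,0],
    [0,0.04,0],
    [0,0,0],
    [0,0,0],
  ],
  yaw=[0,0,0,0,0],
)

```text
t: 15.03
tool_pos: [591.9, -158.9, 108.5]
ee_rot: [-1.583, 1.563, 2.871]
contact_force: [-13.2, 3.1, 2.5]
gripper_width: 63.9
```

>>> carry_out(
  claw=[6.4,6.4,6.4,6.4,6.4,6.4],
  travel=[
    [0,-0.1,0],
    [0,-0.15,0],
    [0,-0.2,0],
    [0,-0.18,0],
    [0,0,0],
    [0,0,0],
  ],
  yaw=[0,0,0,0,0,0],
)

```text
t: 15.53
tool_pos: [590.4, -158.6, 110.1]
ee_rot: [1.54, 1.568, -0.289]
contact_force: [-0.2, -0.1, 0.4]
gripper_width: 63.9
```

```bash
python3 - <<'E'
from h import *
np.set_printoptions(linewidth=200,suppress=True,precision=2)
go(592,-159,109,-14.8); P=wr('w7'); T=robot.get_obs()['tool_pos']
a=np.radians(-14.8); d=np.array([np.cos(a),np.sin(a),0])
from h import *
for nm in('w6','w7'):
    Q=np.load(f'pics/{nm}.npy',allow_pickle=True).item(); g=cv2.cvtColor(cv2.imread(f'pics/{nm}.png'),cv2.COLOR_BGR2GRAY).astype(int)
    print(nm,'r258 c205',g[258,205:232],'c290',g[258,290:340])
im=cv2.imread('pics/w7.png'); cv2.imwrite('pics/w7c.png',cv2.resize(im[170:370,180:480],None,fx=2.66,fy=2.66))
E
```

```text
tcp [ 590.4 -158.6  110.1] head -14.79 tilt [-1.  0.  0.] shift cm [ 0.12  0.16 -0.  ] turn 0.01
w6 r258 c205 [119 115 115 114 115 100  61  32  27  22  29  41  44  47  47  51  53  53  54  54  55  56  55  56  56  55  54] c290 [ 40  40  42  38  37  40  37  39  32  39  32  25  29  37  71 118 159 168 164 164 161 163 159 151 113  71  59  75  99 135 160 171 170 168 165 163 164 150 132 175 241 246 246 246 246 246 246 246 246
 246]
w7 r258 c205 [117 117 116 117 115 101  64  32  19  20  25  40  36  44  49  49  49  49  52  55  52  58  56  55  52  59  61] c290 [ 44  46  45  44  42  43  37  43  39  40  34  32  28  36  81 135 162 170 175 174 173 172 171 171 160 127  72  68 105 132 159 177 185 179 176 172 170 166 145 152 218 245 246 247 245 246 246 246 246
 246]
```

View pics/w7c.png

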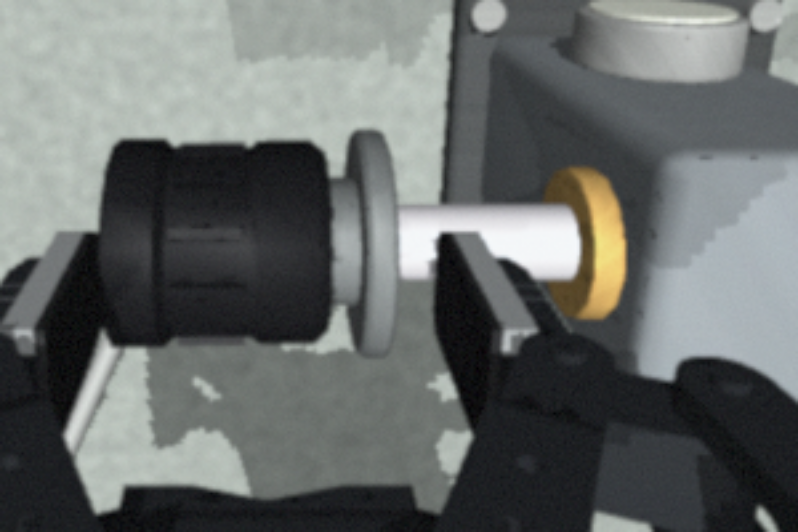

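>>> carry_out(
  claw=[6.4,6.4,6.4,6.4,6.4],
  travel=[
    [0,-0.12,0],
    [0,-0.13,0],
    [0,0,0],
    [0,0,0],
    [0,0,0],
  ],
  yaw=[0,0,0,0,0],
)

```text
t: 16.0
tool_pos: [586.9, -157.6, 109.4]
ee_rot: [1.497, 1.571, -0.332]
contact_force: [0.9, -0.1, 0.2]
gripper_width: 63.8
```

```bash
python3 - <<'E'
from h import *
np.set_printoptions(linewidth=200,suppress=True,precision=2)
go(592,-159,109,-14.8); P=wr('w8'); print(robot.get_obs()['contact_force'])
a=np.radians(-14.8); d=np.array([np.cos(a),np.sin(a),0])
def cross(q,c0,t,up):  # first crossing of level t
    for i in range(len(q)-1):
        if (q[i]<t<=q[i+1]) if up else (q[i]>=t>q[i+1]): return c0+i+(t-q[i])/(q[i+1]-q[i])
for nm in('w6','w7','w8'):
    Q=np.load(f'pics/{nm}.npy',allow_pickle=True).item(); im=cv2.imread(f'pics/{nm}.png'); g=im.mean(2); r=258
    b=im[r,:,0].astype(float)
    be=cross(g[r,295:],295,90,True)                     # body end
    ro=cross(g[r,int(be)+15:],int(be)+15,200,True)      # ring outer edge -> pipe
    co=cross(b[int(ro)+5:] if 0 else b[int(ro)+5:],int(ro)+5,150,False)  # pipe -> collar (blue drops)
    # row just above finger: use row 250 for the collar
    b=im[252,:,0].astype(float); co=cross(b[int(ro)+3:],int(ro)+3,150,False)
    ce=cross(g[r,200:],200,70,False)
    X=[onz(Q,u,rr,z)@d for u,rr,z in((ce,r,121.3),(be,r,121.3),(ro,r,123.3),(co,252,108))]
    print(nm,np.array([ce,be,ro,co]),'rel collar',np.array(X)-X[3],'body',X[1]-X[0],'neck+flange',X[2]-X[1])
E
```

```text
tcp [ 586.9 -157.6  109.4] head -14.79 tilt [-1.  0.  0.] shift cm [0.04 0.53 0.  ] turn 0.01
[ 0.27 -0.2  -0.26]
w6 [210.78 304.41 329.37 393.98] rel collar [-92.53 -47.83 -36.29   0.  ] body 44.69773256916278 neck+flange 11.54253937136616
w7 [210.84 304.17 329.72 395.86] rel collar [-94.57 -49.6  -37.64   0.  ] body 44.969337763037515 neck+flange 11.958618282767588
w8 [210.78 311.5  337.25 402.91] rel collar [-97.75 -49.46 -37.53   0.  ] body 48.29263556356182 neck+flange 11.928408897827467
```

Relative to the collar, the top of the cap moved about 1.5 mm when the push ended. That could be tilt in the play or a real retreat, so I compare it with B's pipe length from w4 and w5, and with A's reference geometry in w1.

```bash
python3 - <<'E'
from h import *
np.set_printoptions(linewidth=200,suppress=True,precision=2)
def line(nm,r,a,b,ch=0):
    im=cv2.imread(f'pics/{nm}.png'); print(nm,r,a,im[r,a:b,ch])
line('w1',215,355,378); line('w4',236,345,360); line('w4',236,455,482); line('w5',258,352,372); line('w5',258,455,520); line('w8',252,395,410)
E
```

```text
w1 215 355 [240 239 239 239 239 238 239 239 238 231 180 107  47  53  99 132 136 131 123 121 109  83  59]
w4 236 345 [182 185 186 186 184 171 133  99 111 182 239 246 246 246 246]
w4 236 455 [244 244 244 244 244 244 244 244 243 244 244 242 243 243 244 244 233 145  60  34  30  32  36  57  94 119 117]
w5 258 352 [175 175 180 178 177 170 146 103  92  98 154 219 232 235 237 241 243 245 245 245]
w5 258 455 [240 240 241 241 241 241 241 240 240 240 240 240 241 241 241 239 240 241 240 240 240 240 240 240 240 240 240 239 240 240 241 240 238 240 237 240 240 239 239 239 240 239 240 240 240 239 240 239 240
 239 240 239 239 240 239 239 238 240 238 240 239 239 239 239 238]
w8 252 395 [218 217 218 217 218 218 219 199 145  69  42  37  43  44  63]
```

```bash
python3 - <<'E'
from h import *
def al(nm,pts,yaw):
    Q=np.load(f'pics/{nm}.npy',allow_pickle=True).item(); a=np.radians(yaw); d=np.array([np.cos(a),np.sin(a),0])
    X=np.array([onz(Q,*p)@d for p in pts]); print(nm,(X-X[-1]).round(2))
al('w1',[(242,218,121.3),(297,218,121.3),(312.6,218,123.3),(365.2,215,108)],6.88)   # A, expect closed end -(108-t) ; body end -(64-t)
al('w4',[(353.8,236,105),(471.9,236,108)],-14.8)   # B tip - collar = -(L-t)
al('w8',[(311.5,258,121.3),(337.25,258,123.3),(402.9,252,108)],-14.8)
al('w6',[(304.4,258,121.3),(329.4,258,123.3),(394,252,108)],-14.8)
E
```

```text
w1 [-100.47  -57.3   -45.28    0.  ]
w4 [-85.6   0. ]
w8 [-49.45 -37.53   0.  ]
w6 [-47.85 -36.28   0.  ]
```

B's measured tip-to-collar distance is 85.6 mm, so home puts the body end 49.6 mm from the collar, and at rest it is 49.45. The ring stands out 11.9 mm, against 12.0 at A initially, so it is home and locked. The earlier shift was tilt from pushing high on the cap. Now I retreat straight up.

>>> carry_out(
  claw=[6.4,6.4,6.4,6.4,6.4,6.4,6.4,6.4,6.4,6.4],
  travel=[
    [-0.3,0,0],
    [-0.5,0,0],
    [-0.8,0,0],
    [-1.2,0,0],
    [-2,0,0],
    [-2,0,0],
    [-2,0,0],
    [-2,-1,0],
    [-1,-1,0],
    [0,0,0],
  ],
  yaw=[0,0,0,0,0,0,0,0,0,0],
)

```text
t: 16.88
tool_pos: [567.8, -152.6, 231.3]
ee_rot: [1.542, 1.566, -0.287]
contact_force: [0.8, 0.5, -0.9]
gripper_width: 64.0
```

```bash
python3 - <<'E'
from h import *
P=wr('w9'); s=eyes.camera('side')[:,:,::-1]; w=cv2.imread('pics/w9.png')
cv2.imwrite('pics/fin.png',np.hstack([cv2.resize(s[110:310,190:420],(400,348)),cv2.resize(w,(400,300))[:, :] if 0 else cv2.copyMakeBorder(cv2.resize(w,(400,300)),0,48,0,0,cv2.BORDER_CONSTANT)]))
g=w.mean(2)
o=robot.get_obs(); print(o['t'],o['tool_pos'],o['contact_force'])
E
```

```text
16.9833 [ 567.88800369 -152.59947625  228.58136943] [-0.48904218 -0.18385519  0.34617101]
```

View pics/fin.png

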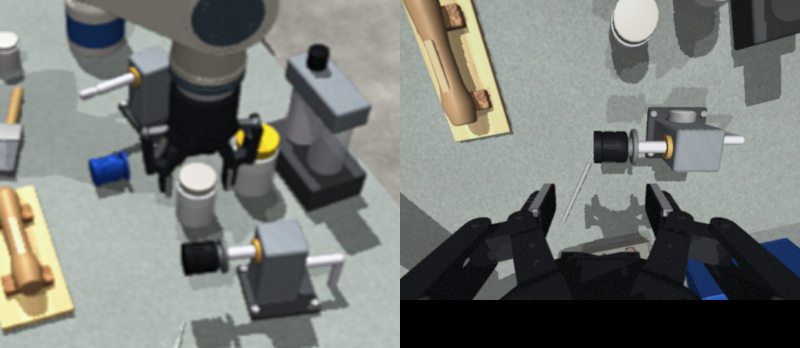

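The final picture shows the stop end on B's pipe, level, with its ring out, and A's pipe bare. The other things are in place and the gripper is clear. One last numeric check.

```bash
python3 - <<'E'
from h import *
im=cv2.imread('pics/w9.png'); r=205
print(im[r,265:282].mean(1).astype(int)); print(im[r,308:345].mean(1).astype(int)); print(im[r,368:382,0])
E
```

```text
[170 166 159 162 156 140  81  55  56  58  56  57  55  54  52  57  47]
[ 53  55  51  49  44  42  39  36  37  32  37  84 131 145 154 158 147 117
  74  84 119 144 150 155 149 160 209 231 233 234 233 234 233 233 232 233
 231]
[238 237 238 238 223 116  42  76 111 118 115 116 111  98]
```

```bash
python3 - <<'E'
from h import *
Q=np.load('pics/w9.npy',allow_pickle=True).item(); a=np.radians(-14.8); d=np.array([np.cos(a),np.sin(a),0])
X=np.array([onz(Q,u,205,z)@d for u,z in((270.8,121.3),(319,121.3),(333.7,123.3),(372.8,108))]); X-=X[-1]
print(X.round(2),'neck+flange',X[2]-X[1])
if abs(X[1]+49.6)<1.5 and X[2]-X[1]>11: robot.finish_job(); print('handed in')
E
```

```text
[-94.25 -51.82 -39.25   0.  ] neck+flange 12.571497272187685
```

>>> carry_out(
  claw=[6.4,6.4,6.4,6.4,6.4,6.4],
  travel=[
    [0,2.2,0],
    [0.2,0,0],
    [0,0,0],
    [0,0,0],
    [0,0,0],
    [0,0,0],
  ],
  yaw=[0,0,0,0,0,0],
)

```text
t: 17.48
tool_pos: [588.2, -158.0, 225.0]
ee_rot: [-1.591, 1.57, 2.863]
contact_force: [0.3, 0.7, -0.4]
gripper_width: 64.3
```

```bash
python3 - <<'E'
from h import *
Q=wr('w10'); im=cv2.imread('pics/w10.png'); g=im.mean(2)
go(590,-158,110,-14.8)
# axis row from pipe
c=[x for x in range(300,420) if 0]
print(Q['position'])
cap=proj(Q,np.array([[592-14*.967-20,-159+5,121.]])); print(cap)
r=int(round(proj(Q,np.array([[610.,-163.7,108.]]))[0,1])); print('row',r)
print(g[r,225:260].astype(int)); print(g[r,280:330].astype(int)); print(im[r,325:365,0])
E
```

```text
tcp [ 588.4 -158.   225.2] head -14.79 tilt [-1.e+00 -7.e-04 -0.e+00] shift cm [11.52  0.17 -0.04] turn 0.01
[607.4101118  -87.54711904 367.00204099]
[[245.59286915 218.11633311]]
row 210
[157 157 161 166 168 163 164 161 161 163 156 154 157 158 156 163 160 163
 162 162 163 147  90  50  46  47  48  46  50  46  47  46  46  37  28]
[ 45  47  46  46  45  46  40  45  41  44  41  40  40  33  32  28  42  89
 134 148 147 151 148 132  92 113 137 143 152 152 147 150 207 229 230 232
 231 231 232 232 231 231 231 231 230 232 231 230 231 230]
[235 234 233 235 233 233 234 234 235 234 233 234 234 235 235 234 234 232
 234 234 233 233 234 234 236 233 228 177  91  68 105 113 114 112 109 101
  80  64  76  94]
```

```bash
python3 - <<'E'
from h import *
Q=np.load('pics/w10.npy',allow_pickle=True).item(); a=np.radians(-14.8); d=np.array([np.cos(a),np.sin(a),0])
X=np.array([onz(Q,u,210,z)@d for u,z in((246.9,121.3),(297.2,121.3),(311.6,123.3),(352.6,108))]); X-=X[-1]; print('B now',X.round(2))
g=cv2.cvtColor(cv2.imread('pics/w1.png'),cv2.COLOR_BGR2GRAY)
E
```

```text
B now [-94.47 -51.11 -38.92   0.  ]
```

The images alone leave about 1.5 mm of doubt about full depth, so I'll settle it by touch. With the fingers shut I push at axis height on the closed end, where there is no tilting lever, then retouch to see whether the cap stays put.

>>> carry_out(
  claw=[4,2,0,0,0,0,0,0,0,0],
  travel=[
    [0,-1,0],
    [0,-2,0],
    [0,-2,0],
    [0,-1.3,0],
    [0,-0.5,0],
    [1,0,0],
    [2,0,0],
    [3,0,0],
    [3,0,0],
    [2,0,0],
  ],
  yaw=[0,0,0,0,0,0,0,0,0,0],
)

```text
t: 18.37
tool_pos: [522.6, -140.7, 112.7]
ee_rot: [-1.574, 1.569, 2.881]
contact_force: [-0.6, -1.1, -0.2]
gripper_width: 0.0
```

>>> carry_out(
  claw=[0,0,0,0,0,0,0,0],
  travel=[
    [1.5,0,0],
    [0.6,0,0],
    [0.2,0.3,0],
    [0,0.5,0],
    [0,0.5,0],
    [0,0.4,0],
    [0,0,0],
    [0,0,0],
  ],
  yaw=[0,0,0,0,0,0,0,0],
)

```text
t: 19.03
tool_pos: [540.3, -145.3, 93.2]
ee_rot: [1.545, 1.569, -0.284]
contact_force: [-0.4, 0.1, -0.0]
gripper_width: -0.3
```

>>> carry_out(
  claw=[0,0,0,0,0,0],
  travel=[
    [0,0.08,0],
    [0,0.08,0],
    [0,0.08,0],
    [0,0.08,0],
    [0,0.08,0],
    [0,0,0],
  ],
  yaw=[0,0,0,0,0,0],
)

```text
t: 19.53
tool_pos: [543.5, -146.2, 92.4]
ee_rot: [1.477, 1.571, -0.352]
contact_force: [0.1, -0.4, -0.3]
gripper_width: 0.0
```

>>> carry_out(
  claw=[0,0,0,0],
  travel=[
    [0,0.04,0],
    [0,0.04,0],
    [0,0.04,0],
    [0,0,0],
  ],
  yaw=[0,0,0,0],
)

```text
t: 19.87
tool_pos: [544.6, -146.5, 92.4]
ee_rot: [1.378, 1.571, -0.451]
contact_force: [-0.1, -0.4, -0.9]
gripper_width: 0.1
```

>>> carry_out(
  claw=[0,0,0,0],
  travel=[
    [0,0.05,0],
    [0,0.05,0],
    [0,0.05,0],
    [0,0,0],
  ],
  yaw=[0,0,0,0],
)

```text
t: 20.2
tool_pos: [546.1, -146.9, 92.5]
ee_rot: [1.453, 1.571, -0.376]
contact_force: [-0.5, 0.8, 0.5]
gripper_width: 0.1
```

>>> carry_out(
  claw=[0,0,0,0],
  travel=[
    [0,0.05,0],
    [0,0.05,0],
    [0,0,0],
    [0,0,0],
  ],
  yaw=[0,0,0,0],
)

```text
t: 20.53
tool_pos: [546.4, -146.9, 92.4]
ee_rot: [-1.579, 1.57, 2.876]
contact_force: [-3.0, 1.7, 3.5]
gripper_width: -0.1
```

>>> carry_out(
  claw=[0,0,0,0,0],
  travel=[
    [0,0.05,0],
    [0,0.05,0],
    [0,0.05,0],
    [0,0,0],
    [0,0,0],
  ],
  yaw=[0,0,0,0,0],
)

```text
t: 20.95
tool_pos: [546.5, -146.9, 92.3]
ee_rot: [-1.583, 1.567, 2.871]
contact_force: [-9.6, 2.6, 7.8]
gripper_width: -0.1
```

The cap is stiff at TCP x = 546.4–546.5, exactly the home position predicted from the felt stop, so it is home. I back off and leave.

>>> carry_out(
  claw=[0,0,0,0,0,0,0,0,0,0],
  travel=[
    [0,-0.1,0],
    [0,-0.1,0],
    [0,-0.2,0],
    [0,-0.5,0],
    [0,-1.0,0],
    [0,-1.5,0],
    [-1.5,0,0],
    [-2.5,0,0],
    [-3,0,0],
    [-2,0,0],
  ],
  yaw=[0,0,0,0,0,0,0,0,0,0],
)

```text
t: 21.78
tool_pos: [515.3, -138.7, 184.3]
ee_rot: [1.543, 1.569, -0.286]
contact_force: [1.0, -0.4, 0.4]
gripper_width: -0.2
```

>>> carry_out(
  claw=[0,0,0,0],
  travel=[
    [-2,3,0],
    [-1,3,0],
    [0,0,0],
    [0,0,0],
  ],
  yaw=[0,0,0,0],
)

```text
t: 22.12
tool_pos: [574.3, -154.3, 213.0]
ee_rot: [1.548, 1.569, -0.281]
contact_force: [-0.9, 0.3, -0.4]
gripper_width: 0.2
```

```bash
python3 - <<'E'
from h import *
Q=wr('w11'); im=cv2.imread('pics/w11.png'); print(robot.get_obs()['tool_pos'])
cv2.imwrite('pics/w11c.png',cv2.resize(im[130:330,200:500],None,fx=2.66,fy=2.66))
E
```

```text
[ 572.68732449 -153.85421108  211.93028988]
```

View pics/w11c.png

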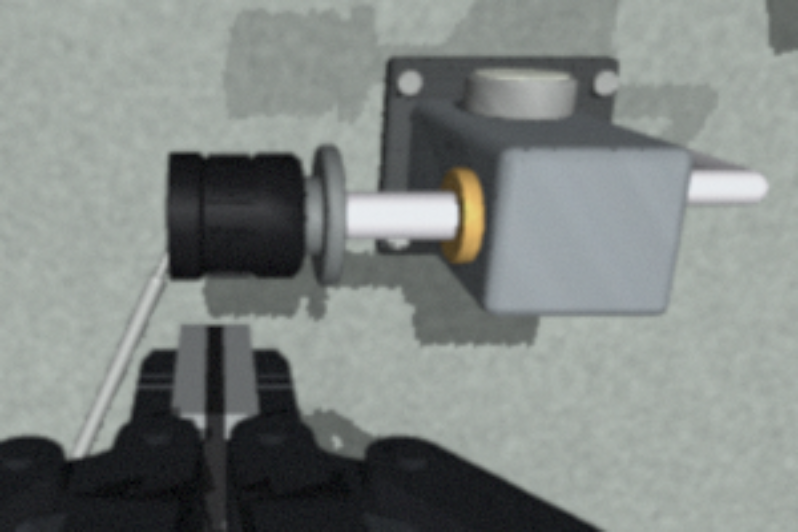

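The stop end sits straight on B's pipe with its ring out (neck visible at (312,215) in the crop), and the gripper is clear. I hand the job in.

```bash
python3 -c "
from workcell import robot
print(robot.get_obs()['t']); print(robot.finish_job())"
```

```text
22.1667
the job is handed in; nothing more can be done
None
```

The stop end is off pipe A, pushed home on pipe B with its ring sprung back out, and the job is handed in at about 22 s with the gripper clear. I pressed the ring in, drew the fitting straight off A, and carried it over. I inserted it until I felt the stop, let the ring out while the closed-end pad followed, then pushed it home by the closed end alone. The highest push I read was about 14 N.

**Depth:** A last push of about 10 N at axis height met a rigid stop within 0.2 mm of the position felt on first insertion.

**Ring and lock:** The ring stands 11.9–12.6 mm out from the body in the images, against 12.0 mm before removal, so I take it as locked. I did not pull on the fitting to test it.

**Where checks disagreed:** Image estimates of the body-to-collar distance ranged from 49.5 to 51.8 mm, against 49.6 mm expected. That scatter left about 1.5 mm of doubt, so I relied on the touch check instead. I took no depth measurement from the images after that last push. The final picture shows the fitting seated with its ring out.

The other things on the bench looked undisturbed in the final pictures; I did not measure them.

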